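# Rack the doming stakes in size order

### The arm

A 6-joint arm with a two-finger parallel gripper is mounted at the origin on the work surface. World frame = base frame: x ahead of the robot, y to its left, z up, the work surface at z = 0. Lengths are in mm, angles in rad, forces in N, time in s.
With the tool pointing down it reaches from about 275 to 825 mm from the base axis. Payload 4.9 kg.
Tool frame: the origin (TCP) lies between the finger pads; the fingertips stand 19 mm ahead of it and the grasp point (between the pads) is the TCP; z points along the fingers, y is the line along which they close (so a half turn about z gives the same grasp; the last joint's range is limited). The gripper opens to 85 mm and grips with 20 to 120 N. Pads are 22 mm wide; open, the fingers measure 114 mm over their backs; the gripper's body (76 mm by 85 mm) begins 54 mm behind the grasp point. The pads swing forward as they close: fully open they stand 13 mm farther back than shut.
Start: joints at [1.142, 0.326, -0.193, 1.052, 0, 1.437], TCP at [159.796, 526.293, 250.281] pointing down, gripper open.
Joint ranges: [-2.65, 2.65], [-0.97, 1.79], [-1.3, 1.35], [-1.93, 2.1], [-1.47, 1.37], [-3.14, 3.14]. Speed limits (rad/s): [2.57, 2.57, 3.14, 3.14, 3.14, 3.14].

### API

Orientations are given as [roll, pitch, yaw] about the fixed x, y, z axes, in that order (R = Rz(yaw) Ry(pitch) Rx(roll)).
In Python, from cell import arm, read_camera, camera_model gives the robot as it stands.
- The arm moves only by the shell command python3 -m inch 'ROWS'. ROWS is JSON, a list of rows, each a list of 7 numbers: the shift along the tool's x, y, z in units of 0.2 m (1.0 is 0.2 m), then the turn, a rotation vector about the tool's x, y, z in units of pi/2 rad (1.0 is pi/2 rad), then the opening, from 0 (shut) to 1 (fully open). A call has 1 to 8 rows; each row shifts and turns the commanded pose from where the row before left it, along the tool's axes as they then stand; what a row does not reach is not made up. A row lasts 1/12 s, in which the tool goes at most 41.7 mm and 7.16 degrees, less where a joint would pass 70% of its speed; a pose out of reach is approached as far as the arm can. A call with a number of a shift or a turn outside -1 to 1 is refused whole. A call with a gripper value outside its range is refused whole. The fingers move at their own pace and stop on an object; the grip force is fixed at half the most. Time passes only in rows, so rows that do not move let the fingers close. It gives the time, the measured TCP pose, the force, the opening and the grip force at its end, in the units of the state.
- arm.get_state(): the state, without advancing time (a new reading comes with each control period).
- read_camera(name): name is "scene" or "top" or "wrist"; returns (picture, depth): 400x640x3 uint8, red, green, blue; 400x640 float32, mm along the optical axis (not along the pixel's ray), 0 where there is no reading.
- camera_model(name): a dict with "fx", "fy", "cx", "cy" (pixels), "R" (3x3) and "t" (3): a world point X has camera coordinates R X + t. Camera axes: x right, y down, z forward; pixel columns grow to the right and rows downward; lengths in mm; the calibration is good to about 2 mm. A picture is of the moment at which its call begins: read the wrist's pose just before it. camera_model takes no time and is no camera call; for the wrist camera it gives the pose at the moment of the call.
- arm.hand_in(): hands the job in; it is judged then, once.
The state is a dict: "time_s": time; "joint_positions": joint angles; "qvel": joint speeds; "joint_torque": joint torques, N m; "tool_pos": TCP position; "eef_rot": TCP orientation; "wrist_force": force on the tool from outside, world axes, zero at the start; "moment": the same for the moment, N m; "grip_width": finger opening in mm; "grasp_force": force on a finger pad.
Only numpy, scipy, OpenCV 4.12 (cv2) and the standard library are available. Lean on these libraries where they do the work, as an engineer would, in place of code of your own. Each camera call takes 0.05 s, during which the arm holds its last target. There are 200 camera calls.

### The job

Move the four steel doming stakes from the dark steel tray to the wooden stand, one upright in each socket with its foot down in the recess. Arrange them in order of head size: the widest head next to the tall brass post, then ever narrower, the narrowest at the far end. Set each down gently, without dropping it or pressing it hard into its socket, and do not let any of them fall over.

Things in the scene. Friction and masses are not known exactly. Their poses are not given: they have to be found in the camera images.
- stake_50: steel doming stake with the widest head, 0.55 kg, upright in the steel tray's row (pitch 72 mm; floor 3 mm, walls 12 mm above the bench; grip with fingers closing across the row). Origin: centre of the foot's underside; z up. Round: foot 44 mm across, 12 mm high; stem 16 mm across up to 50 mm; head a cylinder 50 mm across from 50 to 82 mm, then a hemisphere to 107 mm.
- stake_40: steel doming stake with the second widest head, 0.4 kg, upright in the steel tray's row (pitch 72 mm; floor 3 mm, walls 12 mm above the bench; grip with fingers closing across the row). Origin: centre of the foot's underside; z up. Round: foot 44 mm across, 12 mm high; stem 16 mm across up to 50 mm; head a cylinder 40 mm across from 50 to 82 mm, then a hemisphere to 102 mm.
- stake_30: steel doming stake with the second narrowest head, 0.3 kg, upright in the steel tray's row (pitch 72 mm; floor 3 mm, walls 12 mm above the bench; grip with fingers closing across the row). Origin: centre of the foot's underside; z up. Round: foot 44 mm across, 12 mm high; stem 16 mm across up to 50 mm; head a cylinder 30 mm across from 50 to 82 mm, then a hemisphere to 97 mm.
- stake_20: steel doming stake with the narrowest head, 0.22 kg, upright in the steel tray's row (pitch 72 mm; floor 3 mm, walls 12 mm above the bench; grip with fingers closing across the row). Origin: centre of the foot's underside; z up. Round: foot 44 mm across, 12 mm high; stem 16 mm across up to 50 mm; head a cylinder 20 mm across from 50 to 82 mm, then a hemisphere to 92 mm.
- socket_a: one of four identical fixed pale wooden socket blocks (letters in no particular order) standing in a straight row at 72 mm pitch on the dark wooden stand. Each has a square recess 60 x 60 mm, 8 mm deep, for the foot of a stake; block 70 mm square. Origin: centre of the recess floor, 16 mm above the bench; z up; y along the row, x across it.
- socket_b: one of four identical fixed pale wooden socket blocks (letters in no particular order) standing in a straight row at 72 mm pitch on the dark wooden stand. Each has a square recess 60 x 60 mm, 8 mm deep, for the foot of a stake; block 70 mm square. Origin: centre of the recess floor, 16 mm above the bench; z up; y along the row, x across it.
- socket_c: one of four identical fixed pale wooden socket blocks (letters in no particular order) standing in a straight row at 72 mm pitch on the dark wooden stand. Each has a square recess 60 x 60 mm, 8 mm deep, for the foot of a stake; block 70 mm square. Origin: centre of the recess floor, 16 mm above the bench; z up; y along the row, x across it.
- socket_d: one of four identical fixed pale wooden socket blocks (letters in no particular order) standing in a straight row at 72 mm pitch on the dark wooden stand. Each has a square recess 60 x 60 mm, 8 mm deep, for the foot of a stake; block 70 mm square. Origin: centre of the recess floor, 16 mm above the bench; z up; y along the row, x across it.
- post: fixed slender brass post, 87 mm tall, foot 24 mm across, at one end (either) of the stand's row; the other end has only a low dark wooden block. It marks the end for the widest stake. Origin: centre of its underside, 12 mm above the bench, in line with the row; the sockets' centres are 58, 130, 202 and 274 mm from it.

How it is judged (in metres and radians):
At the end, for the whole second after the job is handed in: Each stake stands upright (0.1 rad) and at rest, foot on a recess floor (4 mm in height, 13 mm from the socket's centre), in size order from the brass post: 50 mm head 58 mm from it, 40 mm head 130 mm, 30 mm head 202 mm, 20 mm head 274 mm, each within 16 mm (horizontal distance between stake_50 and post between 0.042 and 0.074 m and ((horizontal distance between stake_50 and socket_a below 0.013 m and z of stake_50 in the frame of socket_a between -0.004 and 0.004 m) or (horizontal distance between stake_50 and socket_b below 0.013 m and z of stake_50 in the frame of socket_b between -0.004 and 0.004 m) or (horizontal distance between stake_50 and socket_c below 0.013 m and z of stake_50 in the frame of socket_c between -0.004 and 0.004 m) or (horizontal distance between stake_50 and socket_d below 0.013 m and z of stake_50 in the frame of socket_d between -0.004 and 0.004 m)) and angle between each of stake_50, stake_40, stake_30, stake_20's own z axis and vertical below 0.1 rad and linear speed of each of stake_50, stake_40, stake_30, stake_20 below 0.02 m/s and angular speed of each of stake_50, stake_40, stake_30, stake_20 below 0.2 rad/s and horizontal distance between stake_40 and post between 0.114 and 0.146 m and ((horizontal distance between stake_40 and socket_a below 0.013 m and z of stake_40 in the frame of socket_a between -0.004 and 0.004 m) or (horizontal distance between stake_40 and socket_b below 0.013 m and z of stake_40 in the frame of socket_b between -0.004 and 0.004 m) or (horizontal distance between stake_40 and socket_c below 0.013 m and z of stake_40 in the frame of socket_c between -0.004 and 0.004 m) or (horizontal distance between stake_40 and socket_d below 0.013 m and z of stake_40 in the frame of socket_d between -0.004 and 0.004 m)) and horizontal distance between stake_30 and post between 0.186 and 0.218 m and ((horizontal distance between stake_30 and socket_a below 0.013 m and z of stake_30 in the frame of socket_a between -0.004 and 0.004 m) or (horizontal distance between stake_30 and socket_b below 0.013 m and z of stake_30 in the frame of socket_b between -0.004 and 0.004 m) or (horizontal distance between stake_30 and socket_c below 0.013 m and z of stake_30 in the frame of socket_c between -0.004 and 0.004 m) or (horizontal distance between stake_30 and socket_d below 0.013 m and z of stake_30 in the frame of socket_d between -0.004 and 0.004 m)) and horizontal distance between stake_20 and post between 0.258 and 0.29 m and ((horizontal distance between stake_20 and socket_a below 0.013 m and z of stake_20 in the frame of socket_a between -0.004 and 0.004 m) or (horizontal distance between stake_20 and socket_b below 0.013 m and z of stake_20 in the frame of socket_b between -0.004 and 0.004 m) or (horizontal distance between stake_20 and socket_c below 0.013 m and z of stake_20 in the frame of socket_c between -0.004 and 0.004 m) or (horizontal distance between stake_20 and socket_d below 0.013 m and z of stake_20 in the frame of socket_d between -0.004 and 0.004 m))); the robot touches nothing.
It fails at once if a stake falls over (leans more than 0.7 rad) (angle between any of stake_50, stake_40, stake_30, stake_20's own z axis and vertical above 0.7 rad).
It fails at once if a stake is dropped or rammed into a socket (contact force above 80 N) (contact force between any of stake_50, stake_40, stake_30, stake_20 and socket_a above 80 N or contact force between any of stake_50, stake_40, stake_30, stake_20 and socket_b above 80 N or contact force between any of stake_50, stake_40, stake_30, stake_20 and socket_c above 80 N or contact force between any of stake_50, stake_40, stake_30, stake_20 and socket_d above 80 N).
It also fails if it takes over 120 s, if anything falls off the work surface, if the arm or the gripper's body presses on something with over 40 N, if the wrist force passes 120 N, or if a joint passes its speed limit or range.

## Working session

There is one attempt and no reset: what is moved stays moved. The work goes in short steps, Python scripts to look and compute and a shell command to move; the robot and the scene stay as the last step left them, time stands still between calls to the robot, and variables do not carry over. Pictures are saved under pics/ and viewed, at most 14 in all, crops included, and the job is handed in when it is done.

```bash
ls; mkdir -p pics; python3 - <<'E'
from cell import arm, read_camera, camera_model
import cv2
print(arm.get_state())
for n in ("top","scene"):
    p,d=read_camera(n); cv2.imwrite(f"pics/{n}0.png",p[:,:,::-1]); m=camera_model(n); print(n,m,d.min(),d.max())
E
```

```text
pics
{'time_s': 0.0, 'joint_positions': array([ 1.14181443e+00,  3.26927415e-01, -1.93601983e-01,  1.05203031e+00,
        1.95444324e-05,  1.43660709e+00]), 'qvel': array([-0.0004352 ,  0.00178725, -0.00180114, -0.00028529,  0.00200159,
        0.00078886]), 'joint_torque': array([-8.42671252e-04, -4.43395650e+01,  2.62441009e+01,  1.53707358e-02,
       -3.62993842e-04,  5.81302345e-06]), 'tool_pos': array([159.53690746, 525.75868773, 249.50392798]), 'eef_rot': array([-3.13984774e+00, -2.55286178e-04,  2.84679976e+00]), 'wrist_force': array([-0.64377779,  0.07440032,  0.67900371]), 'moment': array([-0.00857323, -0.00840858,  0.00417221]), 'grasp_force': 0.0, 'grip_width': 85.39198796606343}
top {'fx': 427.88766039335724, 'fy': 427.88766039335724, 'cx': 316.6459084229358, 'cy': 196.45735062328185, 'R': array([[ 0.0189837 , -0.99967989,  0.01672557],
       [-0.99111577, -0.02101835, -0.13133073],
       [ 0.13164024, -0.01408383, -0.99119751]]), 't': array([-10.43131185, 558.18769599, 724.21585758])} 0.0 1685.9686
scene {'fx': 412.22246022969813, 'fy': 412.22246022969813, 'cx': 323.54069213691224, 'cy': 195.8179560505418, 'R': array([[ 0.69864918,  0.7152935 , -0.01563718],
       [ 0.52461483, -0.52702384, -0.66859939],
       [-0.48648597,  0.45891292, -0.74345836]]), 't': array([-407.4751501 , -255.24592022, 1082.09099832])} 0.0 3202.3271
```

View pics/top0.png

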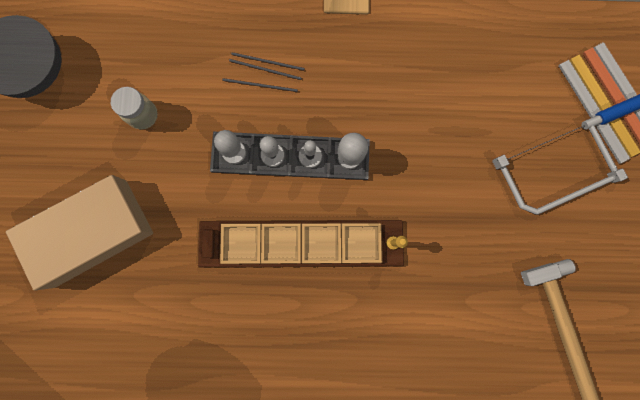

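View pics/scene0.png

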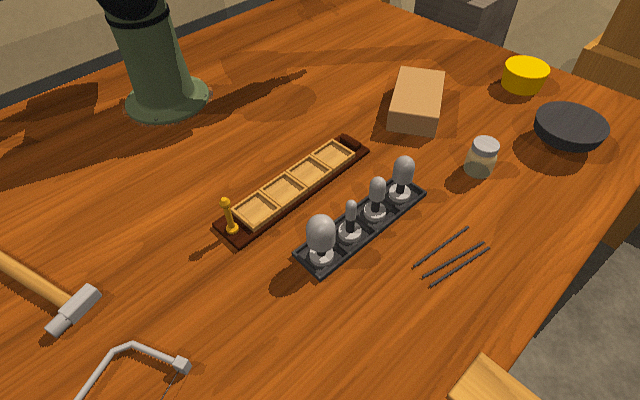

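The top view shows the tray stakes left to right: 40 (226,145), 30 (269,147), 20 (310,150) and 50 (352,150). The stand's sockets are at x = 241 to 361 and y = 243, with the brass post at the right (397,242). The scene view agrees: the post is next to the near-left socket and the 50 head is at that same end.

```bash
cat > h.py <<'E'
from cell import arm, read_camera, camera_model
import cv2, numpy as np
from scipy.optimize import least_squares
def ray(m,uv,z):
    uv=np.atleast_2d(uv).astype(float); R,t=m["R"],m["t"]
    d=np.c_[(uv[:,0]-m["cx"])/m["fx"],(uv[:,1]-m["cy"])/m["fy"],np.ones(len(uv))]@R
    o=-R.T@t; return o+d*((z-o[2])/d[:,2])[:,None]
def cloud(m,d):
    v,u=np.mgrid[:d.shape[0],:d.shape[1]]
    c=np.stack([(u-m["cx"])/m["fx"]*d,(v-m["cy"])/m["fy"]*d,d],-1)
    return (c-m["t"])@m["R"]
E
python3 - <<'E'
from h import *
for n in ("top","scene"):
    p,d=read_camera(n); m=camera_model(n); P=cloud(m,d); hsv=cv2.cvtColor(p,cv2.COLOR_RGB2HSV)
    ok=d>0
    print(n,"bench z",np.median(P[250:300,420:480,2]) if n=="top" else "")
    # stakes: sphere fit on head-dome points + known radius
    hi=(ok&(P[...,2]>52)&(P[...,2]<125)&(hsv[...,1]<70)).astype(np.uint8)
    nl,L,st,ce=cv2.connectedComponentsWithStats(hi)
    for i in range(1,nl):
        if st[i,4]<25: continue
        Q=P[L==i]; top=Q[:,2].max()
        if abs(Q[:,0].mean()-500)>300: continue
        r=min((25,20,15,10),key=lambda r:abs(82+r+3-np.percentile(Q[:,2],98)))
        D=Q[Q[:,2]>86]
        if len(D)<6: continue
        f=least_squares(lambda c:np.linalg.norm(D-c,axis=1)-r,[*D.mean(0)[:2],85],loss="soft_l1")
        print("stake",ce[i].round(),"n",len(D),"top",top.round(1),"r",r,"c",f.x.round(1),"rms",np.sqrt(np.mean(f.fun**2)).round(2))
    # sockets: pale wood
    if n=="top":
        roi=np.zeros(hi.shape,np.uint8); roi[215:272,195:412]=1
        pale=((hsv[...,2]>150)&(hsv[...,1]<150)).astype(np.uint8)*roi
        blk=(ok&(P[...,2]>19)&(P[...,2]<29)).astype(np.uint8)*roi
        for nm,k in (("pale",pale),("depthblk",blk)):
            k=cv2.morphologyEx(k,cv2.MORPH_CLOSE,np.ones((5,5)))
            c=max(cv2.findContours(k,0,2)[0],key=cv2.contourArea)
            W=ray(m,c[:,0],24)[:,:2].astype(np.float32); print(nm,cv2.minAreaRect(W))
        t=roi.astype(bool)&ok&(P[...,2]>40)
        print("post pts",t.sum(),P[t].mean(0).round(1),P[t].max(0).round(1))
        roi*=0; roi[130:182,205:372]=1
        k=(roi.astype(bool)&(hsv[...,2]<90)&(hsv[...,1]<90)).astype(np.uint8)
        c=np.vstack([q for q in cv2.findContours(k,0,2)[0] if cv2.contourArea(q)>30])
        print("tray",cv2.minAreaRect(ray(m,c[:,0],12)[:,:2].astype(np.float32)))
E
```

```text
top bench z 0.34900284012213656
stake [227. 143.] n 426 top 107.2 r 20 c [642.6 157.   84.7] rms 0.95
stake [352. 149.] n 660 top 111.4 r 25 c [637.8 -58.2  84.9] rms 0.89
stake [269. 146.] n 233 top 102.6 r 15 c [638.8  85.3  84.8] rms 0.93
stake [310. 148.] n 99 top 96.1 r 10 c [638.3  15.1  85. ] rms 0.94
pale ((475.1318664550781, 27.385498046875), (68.93942260742188, 285.60943603515625), 1.1526440382003784)
depthblk ((475.9333190917969, 27.546905517578125), (69.65804290771484, 285.9538269042969), 1.5315170288085938)
post pts 137 [ 479.8 -136.5   89.3] [ 488.8 -128.4  101.3]
tray ((637.9691772460938, 51.49139404296875), (293.0565185546875, 77.44596099853516), 88.50718688964844)
scene bench z 
stake [403. 170.] n 280 top 105.6 r 20 c [642.  156.4  84.7] rms 0.92
stake [377. 189.] n 165 top 100.9 r 15 c [638.7  84.5  84.6] rms 0.99
stake [351. 210.] n 81 top 96.1 r 10 c [638.3  14.3  85. ] rms 0.95
stake [320. 233.] n 612 top 111.6 r 25 c [637.4 -58.9  84.7] rms 0.84
```

```bash
python3 -m inch '[[0,0,0,0,0,0.0738,1],[0,0,0,0,0,0.0738,1],[0,0,0,0,0,0.0738,1],[0,0,0,0,0,0.0738,1],[0,0,0,0,0,0.0738,1],[0,0,0,0,0,0.0738,1]]'; python3 -m inch '[[0,0,0,0,0,0.0738,1],[0,0,0,0,0,0.0738,1],[0,0,0,0,0,0.0738,1],[0,0,0,0,0,0.0738,1],[0,0,0,0,0,0.0738,1],[0,0,0,0,0,0,1],[0,0,0,0,0,0,1]]'
```

```text
time_s: 0.7
tool_pos: [159.7, 526.1, 250.1]
eef_rot: [-3.141, 0.0, 2.145]
wrist_force: [-0.9, 0.3, -0.4]
grip_width: 85.5
grasp_force: 0.0
time_s: 1.28
tool_pos: [159.8, 526.2, 250.1]
eef_rot: [-3.141, 0.0, 1.575]
wrist_force: [-0.2, -0.7, -0.1]
grip_width: 85.1
grasp_force: 0.0
```

```bash
python3 -m inch '[[-0.1218,0.0995,0,0,0,0,1],[-0.1218,0.0995,0,0,0,0,1],[-0.1218,0.0995,0,0,0,0,1],[-0.1218,0.0995,0,0,0,0,1],[-0.1218,0.0995,0,0,0,0,1],[-0.1218,0.0995,0,0,0,0,1],[-0.1218,0.0995,0,0,0,0,1],[-0.1218,0.0995,0,0,0,0,1]]'
python3 -m inch '[[-0.1218,0.0995,0,0,0,0,1],[-0.1218,0.0995,0,0,0,0,1],[-0.1218,0.0995,0,0,0,0,1],[-0.1218,0.0995,0,0,0,0,1],[-0.1218,0.0995,0,0,0,0,1],[-0.1218,0.0995,0,0,0,0,1],[-0.1218,0.0995,0,0,0,0,1],[-0.1218,0.0995,0,0,0,0,1]]'
python3 -m inch '[[-0.1218,0.0995,0,0,0,0,1],[-0.1218,0.0995,0,0,0,0,1],[-0.1218,0.0995,0,0,0,0,1],[-0.1218,0.0995,0,0,0,0,1],[-0.1218,0.0995,0,0,0,0,1],[-0.1218,0.0995,0,0,0,0,1],[-0.1218,0.0995,0,0,0,0,1],[-0.1218,0.0995,0,0,0,0,1]]'
python3 -m inch '[[0,0,0,0,0,0,1],[0,0,0,0,0,0,1],[0,0,0,0,0,0,1],[0,0,0,0,0,0,1]]'
```

```text
time_s: 1.95
tool_pos: [319.8, 330.3, 250.4]
eef_rot: [3.141, -0.0, 1.575]
wrist_force: [-0.3, -0.1, 0.1]
grip_width: 85.5
grasp_force: 0.0
time_s: 2.62
tool_pos: [479.3, 135.4, 250.4]
eef_rot: [3.141, -0.0, 1.574]
wrist_force: [0.3, -0.4, 0.7]
grip_width: 85.5
grasp_force: 0.0
time_s: 3.28
tool_pos: [638.6, -59.3, 250.1]
eef_rot: [-3.141, -0.0, 1.574]
wrist_force: [0.2, 0.2, 0.7]
grip_width: 84.9
grasp_force: 0.0
time_s: 3.62
tool_pos: [637.2, -57.0, 250.2]
eef_rot: [-3.141, -0.0, 1.574]
wrist_force: [0.2, 0.2, -0.8]
grip_width: 85.3
grasp_force: 0.0
```

```bash
python3 -m inch '[[-0.006,0.002,0.1,0,0,0,1],[0,0,0.13,0,0,0,1],[0,0,0.13,0,0,0,1],[0,0,0.13,0,0,0,1],[0,0,0.13,0,0,0,1],[0,0,0.13,0,0,0,1],[0,0,0.1,0,0,0,1],[0,0,0.055,0,0,0,1]]'
python3 -m inch '[[0,0,0,0,0,0,1],[0,0,0,0,0,0,1],[0,0,0,0,0,0,0.55],[0,0,0,0,0,0,0.45],[0,0,0,0,0,0,0.4],[0,0,0,0,0,0,0.3],[0,0,0,0,0,0,0],[0,0,0,0,0,0,0]]'
python3 -m inch '[[0,0,0,0,0,0,0],[0,0,0,0,0,0,0],[0,0,0,0,0,0,0],[0,0,0,0,0,0,0],[0,0,0,0,0,0,0]]'
```

```text
time_s: 4.28
tool_pos: [636.1, -57.5, 67.0]
eef_rot: [-3.138, -0.001, 1.574]
wrist_force: [-0.1, -0.4, -0.5]
grip_width: 85.0
grasp_force: 0.0
time_s: 4.95
tool_pos: [638.9, -59.3, 71.2]
eef_rot: [3.14, 0.0, 1.572]
wrist_force: [-3.2, 0.3, 5.5]
grip_width: 48.6
grasp_force: 61.4
time_s: 5.37
tool_pos: [638.9, -59.4, 71.1]
eef_rot: [3.14, 0.0, 1.572]
wrist_force: [-1.8, 0.1, 6.1]
grip_width: 48.3
grasp_force: 61.4
```

```bash
python3 -m inch '[[0,0,-0.02,0,0,0,0],[0,0,-0.06,0,0,0,0],[0,0,-0.12,0,0,0,0],[0,0,-0.12,0,0,0,0],[0,0,-0.12,0,0,0,0],[0,0,-0.12,0,0,0,0],[0,0,-0.1,0,0,0,0],[0,0,-0.04,0,0,0,0]]'
python3 -m inch '[[-0.01,-0.06,0,0,0,0,0],[-0.014,-0.1,0,0,0,0,0],[-0.014,-0.11,0,0,0,0,0],[-0.014,-0.11,0,0,0,0,0],[-0.014,-0.11,0,0,0,0,0],[-0.014,-0.11,0,0,0,0,0],[-0.014,-0.11,0,0,0,0,0],[-0.01,-0.09,0,0,0,0,0]]'
python3 -m inch '[[0,0,0,0,0,0,0],[0,0,0,0,0,0,0],[0,0,0,0,0,0,0],[0,0,0,0,0,0,0]]'
python3 - <<'E'
from h import *
p,d=read_camera("scene"); cv2.imwrite("pics/s1.png",p[:,:,::-1]); print(arm.get_state())
E
```

```text
time_s: 6.03
tool_pos: [639.6, -59.4, 213.3]
eef_rot: [3.137, 0.001, 1.572]
wrist_force: [1.3, -0.3, -4.4]
grip_width: 48.8
grasp_force: 63.2
time_s: 6.7
tool_pos: [475.9, -79.9, 208.8]
eef_rot: [-3.14, -0.0, 1.571]
wrist_force: [0.1, 0.2, -3.5]
grip_width: 49.1
grasp_force: 63.3
time_s: 7.03
tool_pos: [479.2, -80.2, 209.4]
eef_rot: [3.141, 0.0, 1.572]
wrist_force: [0.4, 0.4, -4.8]
grip_width: 48.4
grasp_force: 63.4
{'time_s': 7.0833, 'joint_positions': array([-3.17805787e-01,  2.41962568e-01, -4.20703392e-01,  9.07525051e-01,
        9.43634712e-05,  1.25180622e+00]), 'qvel': array([ 0.00058193,  0.00303741, -0.0025277 ,  0.00147807, -0.00099883,
       -0.00055645]), 'joint_torque': array([-6.13304344e-02, -4.04879522e+01,  2.61262143e+01,  1.60025671e-02,
        2.79167558e-03,  6.51604896e-04]), 'tool_pos': array([479.16645654, -80.11647011, 209.29447694]), 'eef_rot': array([3.14098828e+00, 1.00228496e-04, 1.57198064e+00]), 'wrist_force': array([-0.50535665, -0.1618158 , -3.78692966]), 'moment': array([-0.0392165 ,  0.02274281,  0.01067163]), 'grasp_force': 63.43851887388155, 'grip_width': 48.739149775154665}
```

View pics/s1.png

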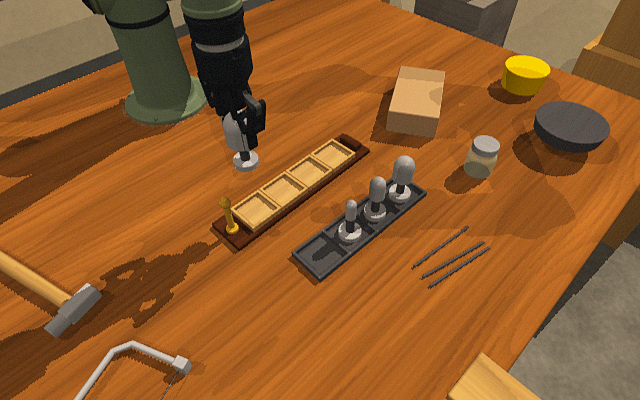

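The 50 stake hangs upright in the gripper, its foot at about (246,163), lined up with the socket by the post.

```bash
python3 -m inch '[[-0.002,0,0.05,0,0,0,0],[0,-0.004,0.1,0,0,0,0],[0,0,0.12,0,0,0,0],[0,0,0.12,0,0,0,0],[0,0,0.1,0,0,0,0],[0,0,0.06,0,0,0,0],[0,0,0.03,0,0,0,0],[0,0,0.01,0,0,0,0]]'
python3 -m inch '[[0,0,0,0,0,0,0],[0,0,0,0,0,0,0],[0,0,0,0,0,0,0],[0,0,0.005,0,0,0,0],[0,0,0.005,0,0,0,0],[0,0,0.005,0,0,0,0],[0,0,0,0,0,0,0],[0,0,0,0,0,0,0]]'
```

```text
time_s: 7.75
tool_pos: [476.8, -80.1, 89.6]
eef_rot: [-3.139, -0.001, 1.572]
wrist_force: [0.0, -0.3, -4.9]
grip_width: 48.6
grasp_force: 63.5
time_s: 8.42
tool_pos: [477.5, -80.5, 88.3]
eef_rot: [3.142, 0.0, 1.572]
wrist_force: [0.7, -0.3, -4.5]
grip_width: 48.7
grasp_force: 63.5
```

```bash
python3 -m inch '[[0,0,0.004,0,0,0,0],[0,0,0.004,0,0,0,0],[0,0,0.004,0,0,0,0],[0,0,0.002,0,0,0,0],[0,0,0.0,0,0,0,0],[0,0,0,0,0,0,0]]'; python3 -m inch '[[0,0,0.002,0,0,0,0],[0,0,0.002,0,0,0,0],[0,0,0,0,0,0,0],[0,0,0,0,0,0,0]]'
```

```text
time_s: 8.92
tool_pos: [477.4, -80.5, 85.4]
eef_rot: [-3.141, -0.0, 1.572]
wrist_force: [-1.0, -0.2, -4.6]
grip_width: 48.1
grasp_force: 63.5
time_s: 9.25
tool_pos: [477.5, -80.5, 84.7]
eef_rot: [-3.142, 0.0, 1.572]
wrist_force: [0.5, -0.3, -4.1]
grip_width: 48.8
grasp_force: 63.5
```

```bash
python3 -m inch '[[0,0,0.002,0,0,0,0],[0,0,0,0,0,0,0],[0,0,0,0,0,0,0]]'; python3 -m inch '[[0,0,0.002,0,0,0,0],[0,0,0,0,0,0,0],[0,0,0,0,0,0,0]]'; python3 -m inch '[[0,0,0.002,0,0,0,0],[0,0,0,0,0,0,0],[0,0,0,0,0,0,0]]'
```

```text
time_s: 9.5
tool_pos: [477.5, -80.5, 84.3]
eef_rot: [3.141, 0.0, 1.572]
wrist_force: [-0.2, -1.1, -3.0]
grip_width: 48.4
grasp_force: 63.7
time_s: 9.75
tool_pos: [477.6, -80.5, 84.2]
eef_rot: [3.141, 0.0, 1.572]
wrist_force: [-2.1, 1.4, 1.6]
grip_width: 48.6
grasp_force: 64.0
time_s: 10.0
tool_pos: [477.6, -80.6, 84.2]
eef_rot: [3.141, 0.0, 1.572]
wrist_force: [-2.8, 0.6, 6.0]
grip_width: 48.3
grasp_force: 64.6
```

```bash
python3 -m inch '[[0,0,-0.002,0,0,0,0.6],[0,0,0,0,0,0,0.65],[0,0,0,0,0,0,0.8],[0,0,0,0,0,0,1],[0,0,0,0,0,0,1],[0,0,0,0,0,0,1],[0,0,0,0,0,0,1]]'
python3 -m inch '[[0,0,-0.02,0,0,0,1],[0,0,-0.06,0,0,0,1],[0,0,-0.12,0,0,0,1],[0,0,-0.12,0,0,0,1],[0,0,-0.12,0,0,0,1],[0,0,-0.1,0,0,0,1],[0,0,-0.07,0,0,0,1],[0,0,-0.02,0,0,0,1]]'
python3 -m inch '[[0.1483,0.1029,0,0,0,0,1],[0.1483,0.1029,0,0,0,0,1],[0.1483,0.1029,0,0,0,0,1],[0.1483,0.1029,0,0,0,0,1],[0.1483,0.1029,0,0,0,0,1],[0.1483,0.1029,0,0,0,0,1],[0.1483,0.1029,0,0,0,0,1],[0.1483,0.1029,0,0,0,0,1]]'
python3 -m inch '[[0,0,0,0,0,0,1],[0,0,0,0,0,0,1],[0,0,0,0,0,0,1],[0,0,0,0,0,0,1]]'
python3 - <<'E'
from h import *
p,d=read_camera("scene"); cv2.imwrite("pics/s2.png",p[:,:,::-1])
E
```

```text
time_s: 10.58
tool_pos: [477.6, -80.5, 83.8]
eef_rot: [3.142, 0.0, 1.572]
wrist_force: [0.6, -0.1, 0.3]
grip_width: 85.5
grasp_force: 0.0
time_s: 11.25
tool_pos: [478.9, -80.9, 212.6]
eef_rot: [3.137, 0.001, 1.572]
wrist_force: [-0.2, -0.4, -0.5]
grip_width: 85.2
grasp_force: 0.0
time_s: 11.92
tool_pos: [642.3, 158.5, 208.9]
eef_rot: [-3.14, 0.0, 1.572]
wrist_force: [0.3, -0.5, -0.4]
grip_width: 85.4
grasp_force: 0.0
time_s: 12.25
tool_pos: [641.1, 155.9, 209.4]
eef_rot: [-3.14, 0.0, 1.571]
wrist_force: [-0.2, -0.3, 0.8]
grip_width: 85.5
grasp_force: 0.0
```

View pics/s2.png

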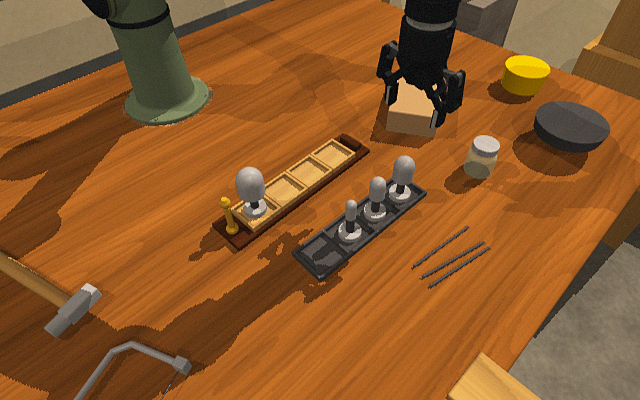

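The 50 stake stands in the socket beside the post (252,200), and the gripper is open above the 40 stake.

```bash
python3 -m inch '[[0.004,0.006,0.06,0,0,0,1],[0,0,0.12,0,0,0,1],[0,0,0.12,0,0,0,1],[0,0,0.12,0,0,0,1],[0,0,0.12,0,0,0,1],[0,0,0.1,0,0,0,1],[0,0,0.05,0,0,0,1],[0,0,0.012,0,0,0,1]]'
python3 -m inch '[[0,0,0,0,0,0,1],[0,0,0,0,0,0,1],[0,0,0,0,0,0,0.55],[0,0,0,0,0,0,0.45],[0,0,0,0,0,0,0.4],[0,0,0,0,0,0,0.3],[0,0,0,0,0,0,0],[0,0,0,0,0,0,0]]'
python3 -m inch '[[0,0,0,0,0,0,0],[0,0,0,0,0,0,0],[0,0,0,0,0,0,0],[0,0,0,0,0,0,0]]'
```

```text
time_s: 12.97
tool_pos: [641.1, 156.8, 66.8]
eef_rot: [-3.137, 0.001, 1.571]
wrist_force: [0.9, 0.3, -0.1]
grip_width: 85.7
grasp_force: 0.0
time_s: 13.63
tool_pos: [643.3, 157.9, 70.5]
eef_rot: [3.141, -0.0, 1.572]
wrist_force: [-2.1, -0.3, 6.3]
grip_width: 38.7
grasp_force: 60.1
time_s: 13.97
tool_pos: [643.3, 157.9, 70.5]
eef_rot: [3.141, -0.0, 1.572]
wrist_force: [-1.9, 0.4, 5.4]
grip_width: 38.4
grasp_force: 60.1
```

```bash
python3 -m inch '[[0,0,-0.02,0,0,0,0],[0,0,-0.06,0,0,0,0],[0,0,-0.12,0,0,0,0],[0,0,-0.12,0,0,0,0],[0,0,-0.12,0,0,0,0],[0,0,-0.12,0,0,0,0],[0,0,-0.1,0,0,0,0],[0,0,-0.04,0,0,0,0]]'
python3 -m inch '[[-0.06,-0.06,0,0,0,0,0],[-0.11,-0.11,0,0,0,0,0],[-0.12,-0.12,0,0,0,0,0],[-0.12,-0.12,0,0,0,0,0],[-0.12,-0.12,0,0,0,0,0],[-0.12,-0.12,0,0,0,0,0],[-0.11,-0.11,0,0,0,0,0],[-0.07,-0.07,0,0,0,0,0]]'
python3 -m inch '[[0,0,0,0,0,0,0],[0,0,0,0,0,0,0],[0,0,0,0,0,0,0],[0,0,0,0,0,0,0]]'
```

```text
time_s: 14.63
tool_pos: [644.4, 157.9, 213.4]
eef_rot: [3.137, -0.001, 1.572]
wrist_force: [0.2, 0.6, -3.3]
grip_width: 38.9
grasp_force: 61.1
time_s: 15.3
tool_pos: [474.1, -9.8, 208.8]
eef_rot: [-3.139, 0.0, 1.57]
wrist_force: [-0.9, 0.6, -4.7]
grip_width: 38.4
grasp_force: 61.5
time_s: 15.63
tool_pos: [478.0, -7.9, 209.5]
eef_rot: [3.141, -0.0, 1.573]
wrist_force: [0.8, 0.1, -4.0]
grip_width: 38.7
grasp_force: 61.5
```

```bash
python3 -m inch '[[0,0,0.05,0,0,0,0],[0,-0.003,0.1,0,0,0,0],[0,0,0.12,0,0,0,0],[0,0,0.12,0,0,0,0],[0,0,0.1,0,0,0,0],[0,0,0.06,0,0,0,0],[0,0,0.03,0,0,0,0],[0,0,0.015,0,0,0,0]]'
python3 -m inch '[[0,0,0.01,0,0,0,0],[0,0,0,0,0,0,0],[0,0,0,0,0,0,0],[0,0,0.003,0,0,0,0],[0,0,0.003,0,0,0,0],[0,0,0.003,0,0,0,0],[0,0,0,0,0,0,0],[0,0,0,0,0,0,0]]'
```

```text
time_s: 16.3
tool_pos: [476.6, -7.7, 89.4]
eef_rot: [-3.14, -0.0, 1.573]
wrist_force: [-0.0, -0.9, -2.9]
grip_width: 38.6
grasp_force: 61.5
time_s: 16.97
tool_pos: [476.7, -8.4, 86.8]
eef_rot: [3.141, 0.0, 1.572]
wrist_force: [0.0, 0.2, -4.3]
grip_width: 38.6
grasp_force: 61.5
```

```bash
python3 -m inch '[[0,0,0.004,0,0,0,0],[0,0,0.004,0,0,0,0],[0,0,0.003,0,0,0,0],[0,0,0,0,0,0,0],[0,0,0,0,0,0,0]]'; python3 -m inch '[[0,0,0.002,0,0,0,0],[0,0,0,0,0,0,0],[0,0,0,0,0,0,0]]'; python3 -m inch '[[0,0,0.002,0,0,0,0],[0,0,0,0,0,0,0],[0,0,0,0,0,0,0]]';  python3 -m inch '[[0,0,0.002,0,0,0,0],[0,0,0,0,0,0,0],[0,0,0,0,0,0,0]]'
```

```text
time_s: 17.38
tool_pos: [476.6, -8.4, 84.4]
eef_rot: [-3.141, -0.0, 1.572]
wrist_force: [0.7, 0.4, -4.5]
grip_width: 38.6
grasp_force: 61.5
time_s: 17.63
tool_pos: [476.6, -8.4, 84.0]
eef_rot: [-3.141, -0.0, 1.572]
wrist_force: [-0.8, -0.0, -4.6]
grip_width: 38.6
grasp_force: 61.5
time_s: 17.88
tool_pos: [476.7, -8.4, 83.7]
eef_rot: [-3.142, 0.0, 1.572]
wrist_force: [1.4, 0.3, -3.7]
grip_width: 38.7
grasp_force: 61.5
time_s: 18.13
tool_pos: [476.7, -8.4, 83.5]
eef_rot: [3.141, 0.0, 1.572]
wrist_force: [-1.9, 0.2, 1.1]
grip_width: 38.9
grasp_force: 62.0
```

```bash
python3 -m inch '[[0,0,0.001,0,0,0,0.48],[0,0,0,0,0,0,0.55],[0,0,0,0,0,0,0.7],[0,0,0,0,0,0,1],[0,0,0,0,0,0,1],[0,0,0,0,0,0,1],[0,0,0,0,0,0,1],[0,0,0,0,0,0,1]]'
python3 -m inch '[[0,0,-0.02,0,0,0,1],[0,0,-0.06,0,0,0,1],[0,0,-0.12,0,0,0,1],[0,0,-0.12,0,0,0,1],[0,0,-0.12,0,0,0,1],[0,0,-0.1,0,0,0,1],[0,0,-0.07,0,0,0,1],[0,0,-0.02,0,0,0,1]]'
python3 -m inch '[[0.0584,0.102,0,0,0,0,1],[0.0584,0.102,0,0,0,0,1],[0.0584,0.102,0,0,0,0,1],[0.0584,0.102,0,0,0,0,1],[0.0584,0.102,0,0,0,0,1],[0.0584,0.102,0,0,0,0,1],[0.0584,0.102,0,0,0,0,1],[0.0584,0.102,0,0,0,0,1]]'
python3 -m inch '[[0,0,0,0,0,0,1],[0,0,0,0,0,0,1],[0,0,0,0,0,0,1],[0,0,0,0,0,0,1]]'
```

```text
time_s: 18.8
tool_pos: [476.7, -8.4, 83.1]
eef_rot: [3.142, 0.0, 1.572]
wrist_force: [1.2, 0.5, 0.0]
grip_width: 85.5
grasp_force: 0.0
time_s: 19.47
tool_pos: [478.1, -8.6, 211.8]
eef_rot: [3.137, 0.001, 1.572]
wrist_force: [0.2, 0.4, 0.8]
grip_width: 85.3
grasp_force: 0.0
time_s: 20.13
tool_pos: [640.2, 85.8, 208.0]
eef_rot: [-3.14, 0.0, 1.572]
wrist_force: [0.4, -0.5, -0.0]
grip_width: 85.2
grasp_force: 0.0
time_s: 20.47
tool_pos: [638.7, 84.7, 208.6]
eef_rot: [-3.14, 0.0, 1.571]
wrist_force: [0.4, -0.6, -0.3]
grip_width: 85.5
grasp_force: 0.0
```

```bash
python3 -m inch '[[0.002,0.006,0.06,0,0,0,1],[0,0,0.12,0,0,0,1],[0,0,0.12,0,0,0,1],[0,0,0.12,0,0,0,1],[0,0,0.12,0,0,0,1],[0,0,0.1,0,0,0,1],[0,0,0.05,0,0,0,1],[0,0,0.01,0,0,0,1]]'
python3 -m inch '[[0,0,0,0,0,0,1],[0,0,0,0,0,0,1],[0,0,0,0,0,0,0.55],[0,0,0,0,0,0,0.42],[0,0,0,0,0,0,0.34],[0,0,0,0,0,0,0.25],[0,0,0,0,0,0,0],[0,0,0,0,0,0,0]]'
python3 -m inch '[[0,0,0,0,0,0,0],[0,0,0,0,0,0,0],[0,0,0,0,0,0,0],[0,0,0,0,0,0,0]]'
```

```text
time_s: 21.13
tool_pos: [638.7, 85.2, 66.4]
eef_rot: [-3.137, 0.0, 1.571]
wrist_force: [-0.2, -0.2, -0.1]
grip_width: 85.1
grasp_force: 0.0
time_s: 21.8
tool_pos: [640.9, 85.7, 69.6]
eef_rot: [3.141, 0.0, 1.572]
wrist_force: [-1.6, -0.6, 4.4]
grip_width: 27.6
grasp_force: 59.8
time_s: 22.13
tool_pos: [640.9, 85.6, 69.6]
eef_rot: [3.142, -0.0, 1.572]
wrist_force: [-2.6, 0.1, 6.1]
grip_width: 27.8
grasp_force: 60.0
```

```bash
python3 -m inch '[[0,0,-0.02,0,0,0,0],[0,0,-0.06,0,0,0,0],[0,0,-0.12,0,0,0,0],[0,0,-0.12,0,0,0,0],[0,0,-0.12,0,0,0,0],[0,0,-0.12,0,0,0,0],[0,0,-0.1,0,0,0,0],[0,0,-0.04,0,0,0,0]]'
python3 -m inch '[[-0.009,-0.06,0,0,0,0,0],[-0.014,-0.11,0,0,0,0,0],[-0.016,-0.12,0,0,0,0,0],[-0.016,-0.12,0,0,0,0,0],[-0.016,-0.12,0,0,0,0,0],[-0.016,-0.12,0,0,0,0,0],[-0.014,-0.11,0,0,0,0,0],[-0.009,-0.066,0,0,0,0,0]]'
python3 -m inch '[[0,0,0,0,0,0,0],[0,0,0,0,0,0,0],[0,0,0,0,0,0,0],[0,0,0,0,0,0,0]]'
python3 - <<'E'
from h import *
p,d=read_camera("scene"); cv2.imwrite("pics/s3.png",p[:,:,::-1])
E
```

```text
time_s: 22.8
tool_pos: [642.5, 85.6, 212.9]
eef_rot: [3.137, -0.0, 1.572]
wrist_force: [1.0, -0.1, -2.8]
grip_width: 28.1
grasp_force: 59.7
time_s: 23.47
tool_pos: [472.6, 63.3, 208.3]
eef_rot: [-3.138, 0.0, 1.572]
wrist_force: [0.4, -0.4, -3.6]
grip_width: 27.9
grasp_force: 60.0
time_s: 23.8
tool_pos: [476.9, 63.5, 209.1]
eef_rot: [3.141, -0.0, 1.572]
wrist_force: [-0.3, 0.3, -2.6]
grip_width: 28.2
grasp_force: 60.0
```

View pics/s3.png

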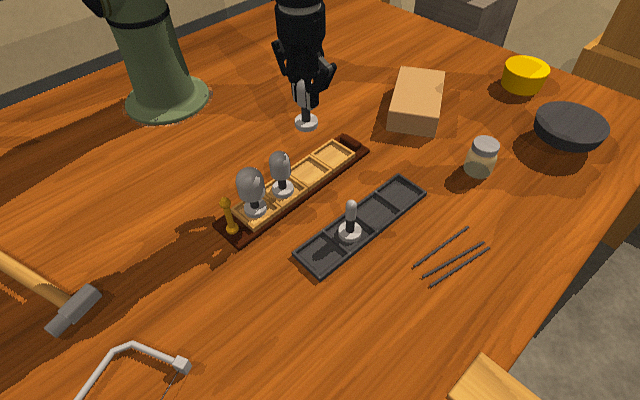

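Both placed stakes, 50 at (252,195) and 40 at (282,175), stand upright, and the 30 stake is held upright above the third socket.

```bash
python3 -m inch '[[0,0,0.05,0,0,0,0],[0.002,-0.004,0.1,0,0,0,0],[0,0,0.12,0,0,0,0],[0,0,0.12,0,0,0,0],[0,0,0.1,0,0,0,0],[0,0,0.06,0,0,0,0],[0,0,0.03,0,0,0,0],[0,0,0.015,0,0,0,0]]'
python3 -m inch '[[0,0,0.01,0,0,0,0],[0,0,0,0,0,0,0],[0,0,0,0,0,0,0],[0,0,0.003,0,0,0,0],[0,0,0.003,0,0,0,0],[0,0,0.003,0,0,0,0],[0,0,0,0,0,0,0],[0,0,0,0,0,0,0]]'
python3 -m inch '[[0,0,0.003,0,0,0,0],[0,0,0.003,0,0,0,0],[0,0,0.003,0,0,0,0],[0,0,0.002,0,0,0,0],[0,0,0,0,0,0,0],[0,0,0,0,0,0,0]]'
```

```text
time_s: 24.52
tool_pos: [474.4, 63.9, 88.6]
eef_rot: [-3.139, -0.0, 1.572]
wrist_force: [-0.0, 0.2, -2.9]
grip_width: 28.1
grasp_force: 59.9
time_s: 25.18
tool_pos: [475.1, 63.8, 86.4]
eef_rot: [3.141, -0.0, 1.572]
wrist_force: [0.1, 0.3, -2.3]
grip_width: 28.0
grasp_force: 59.9
time_s: 25.68
tool_pos: [475.0, 63.9, 84.0]
eef_rot: [-3.141, -0.0, 1.572]
wrist_force: [0.1, -0.1, -2.9]
grip_width: 27.9
grasp_force: 59.9
```

```bash
python3 -m inch '[[0,0,0.002,0,0,0,0],[0,0,0.002,0,0,0,0],[0,0,0,0,0,0,0],[0,0,0,0,0,0,0]]'; python3 -m inch '[[0,0,0.002,0,0,0,0],[0,0,0,0,0,0,0],[0,0,0,0,0,0,0]]'; python3 -m inch '[[0,0,0.002,0,0,0,0],[0,0,0,0,0,0,0],[0,0,0,0,0,0,0]]'
```

```text
time_s: 26.02
tool_pos: [475.0, 63.8, 83.3]
eef_rot: [-3.142, -0.0, 1.572]
wrist_force: [-0.2, 0.9, -2.8]
grip_width: 28.1
grasp_force: 59.9
time_s: 26.27
tool_pos: [475.0, 63.8, 82.9]
eef_rot: [-3.142, -0.0, 1.572]
wrist_force: [-1.1, 0.1, -3.8]
grip_width: 27.9
grasp_force: 59.9
time_s: 26.52
tool_pos: [475.1, 63.8, 82.6]
eef_rot: [3.141, -0.0, 1.572]
wrist_force: [-2.4, -0.1, -1.5]
grip_width: 28.2
grasp_force: 60.3
```

```bash
python3 -m inch '[[0,0,0.002,0,0,0,0],[0,0,0,0,0,0,0],[0,0,0,0,0,0,0.36],[0,0,0,0,0,0,0.45],[0,0,0,0,0,0,0.6],[0,0,0,0,0,0,1],[0,0,0,0,0,0,1],[0,0,0,0,0,0,1]]'
python3 -m inch '[[0,0,0,0,0,0,1],[0,0,-0.05,0,0,0,1],[0,0,-0.12,0,0,0,1],[0,0,-0.12,0,0,0,1],[0,0,-0.12,0,0,0,1],[0,0,-0.12,0,0,0,1],[0,0,-0.08,0,0,0,1],[0,0,-0.02,0,0,0,1]]'
python3 -m inch '[[-0.0305,0.1027,0,0,0,0,1],[-0.0305,0.1027,0,0,0,0,1],[-0.0305,0.1027,0,0,0,0,1],[-0.0305,0.1027,0,0,0,0,1],[-0.0305,0.1027,0,0,0,0,1],[-0.0305,0.1027,0,0,0,0,1],[-0.0305,0.1027,0,0,0,0,1],[-0.0305,0.1027,0,0,0,0,1]]'
python3 -m inch '[[0,0,0,0,0,0,1],[0,0,0,0,0,0,1],[0,0,0,0,0,0,1],[0,0,0,0,0,0,1]]'
```

```text
time_s: 27.18
tool_pos: [475.1, 63.8, 82.1]
eef_rot: [3.141, -0.0, 1.572]
wrist_force: [-0.4, 0.1, 0.3]
grip_width: 84.0
grasp_force: 0.0
time_s: 27.85
tool_pos: [476.7, 63.8, 210.9]
eef_rot: [3.137, 0.0, 1.572]
wrist_force: [0.5, 0.5, 0.7]
grip_width: 85.5
grasp_force: 0.0
time_s: 28.52
tool_pos: [639.8, 14.9, 206.5]
eef_rot: [-3.14, -0.0, 1.571]
wrist_force: [0.4, 0.2, 0.0]
grip_width: 85.3
grasp_force: 0.0
time_s: 28.85
tool_pos: [638.2, 15.5, 207.5]
eef_rot: [-3.14, -0.0, 1.572]
wrist_force: [0.5, -0.7, -0.8]
grip_width: 85.1
grasp_force: 0.0
```

```bash
python3 -m inch '[[-0.002,0.006,0.06,0,0,0,1],[0,0,0.12,0,0,0,1],[0,0,0.12,0,0,0,1],[0,0,0.12,0,0,0,1],[0,0,0.12,0,0,0,1],[0,0,0.1,0,0,0,1],[0,0,0.042,0,0,0,1],[0,0,0.01,0,0,0,1]]'
python3 -m inch '[[0,0,0,0,0,0,1],[0,0,0,0,0,0,1],[0,0,0,0,0,0,0.5],[0,0,0,0,0,0,0.35],[0,0,0,0,0,0,0.27],[0,0,0,0,0,0,0.2],[0,0,0,0,0,0,0.1],[0,0,0,0,0,0,0]]'
python3 -m inch '[[0,0,0,0,0,0,0],[0,0,0,0,0,0,0],[0,0,0,0,0,0,0],[0,0,0,0,0,0,0]]'
```

```text
time_s: 29.52
tool_pos: [638.4, 15.1, 67.3]
eef_rot: [-3.137, -0.0, 1.572]
wrist_force: [0.5, -0.0, 0.7]
grip_width: 85.4
grasp_force: 0.0
time_s: 30.18
tool_pos: [640.5, 14.8, 69.8]
eef_rot: [-3.142, -0.0, 1.572]
wrist_force: [-0.4, 0.1, 1.9]
grip_width: 18.0
grasp_force: 58.4
time_s: 30.52
tool_pos: [640.5, 14.8, 69.8]
eef_rot: [-3.142, 0.0, 1.572]
wrist_force: [-1.7, 0.5, 2.6]
grip_width: 18.2
grasp_force: 58.5
```

```bash
python3 -m inch '[[0,0,-0.02,0,0,0,0],[0,0,-0.06,0,0,0,0],[0,0,-0.12,0,0,0,0],[0,0,-0.12,0,0,0,0],[0,0,-0.12,0,0,0,0],[0,0,-0.12,0,0,0,0],[0,0,-0.1,0,0,0,0],[0,0,-0.04,0,0,0,0]]'
python3 -m inch '[[0.04,-0.06,0,0,0,0,0],[0.08,-0.11,0,0,0,0,0],[0.09,-0.12,0,0,0,0,0],[0.09,-0.12,0,0,0,0,0],[0.09,-0.12,0,0,0,0,0],[0.09,-0.12,0,0,0,0,0],[0.08,-0.11,0,0,0,0,0],[0.045,-0.075,0,0,0,0,0]]'
python3 -m inch '[[0,0,0,0,0,0,0],[0,0,0,0,0,0,0],[0,0,0,0,0,0,0],[0,0,0,0,0,0,0]]'
```

```text
time_s: 31.18
tool_pos: [642.1, 14.7, 213.8]
eef_rot: [3.136, 0.0, 1.572]
wrist_force: [0.9, -0.6, -1.3]
grip_width: 18.1
grasp_force: 58.9
time_s: 31.85
tool_pos: [470.6, 137.0, 209.3]
eef_rot: [-3.139, -0.0, 1.573]
wrist_force: [-0.1, 0.5, -3.5]
grip_width: 18.0
grasp_force: 59.1
time_s: 32.18
tool_pos: [474.4, 135.2, 209.7]
eef_rot: [3.141, 0.0, 1.571]
wrist_force: [0.6, 0.3, -1.4]
grip_width: 17.9
grasp_force: 59.2
```

Contact is expected at a TCP height of about 82.8 mm.

```bash
python3 -m inch '[[0,0.002,0.05,0,0,0,0],[0,0,0.1,0,0,0,0],[0,0,0.12,0,0,0,0],[0,0,0.12,0,0,0,0],[0,0,0.1,0,0,0,0],[0,0,0.06,0,0,0,0],[0,0,0.03,0,0,0,0],[0,0,0.015,0,0,0,0]]'
python3 -m inch '[[0,0,0.01,0,0,0,0],[0,0,0,0,0,0,0],[0,0,0,0,0,0,0],[0,0,0.003,0,0,0,0],[0,0,0.003,0,0,0,0],[0,0,0.003,0,0,0,0],[0,0,0,0,0,0,0],[0,0,0,0,0,0,0]]'
python3 -m inch '[[0,0,0.003,0,0,0,0],[0,0,0.003,0,0,0,0],[0,0,0.003,0,0,0,0],[0,0,0.002,0,0,0,0],[0,0,0,0,0,0,0],[0,0,0,0,0,0,0]]'
```

```text
time_s: 32.85
tool_pos: [473.4, 135.1, 89.1]
eef_rot: [-3.139, 0.0, 1.571]
wrist_force: [-0.7, -0.2, -1.9]
grip_width: 17.9
grasp_force: 59.1
time_s: 33.52
tool_pos: [473.9, 135.7, 87.0]
eef_rot: [3.141, -0.0, 1.572]
wrist_force: [0.3, -0.2, -2.2]
grip_width: 18.1
grasp_force: 59.1
time_s: 34.02
tool_pos: [473.8, 135.6, 84.6]
eef_rot: [-3.141, 0.0, 1.572]
wrist_force: [-0.3, -0.4, -2.2]
grip_width: 18.3
grasp_force: 59.1
```

```bash
python3 -m inch '[[0,0,0.002,0,0,0,0],[0,0,0.002,0,0,0,0],[0,0,0.002,0,0,0,0],[0,0,0,0,0,0,0],[0,0,0,0,0,0,0]]'; python3 -m inch '[[0,0,0.002,0,0,0,0],[0,0,0,0,0,0,0],[0,0,0,0,0,0,0]]'; python3 -m inch '[[0,0,0.002,0,0,0,0],[0,0,0,0,0,0,0],[0,0,0,0,0,0,0]]'; python3 -m inch '[[0,0,0.002,0,0,0,0],[0,0,0,0,0,0,0],[0,0,0,0,0,0,0]]'
```

```text
time_s: 34.43
tool_pos: [473.8, 135.6, 83.4]
eef_rot: [-3.142, 0.0, 1.572]
wrist_force: [0.5, 0.6, -2.8]
grip_width: 17.8
grasp_force: 59.1
time_s: 34.68
tool_pos: [473.8, 135.6, 83.1]
eef_rot: [-3.142, -0.0, 1.572]
wrist_force: [0.2, -0.0, -2.7]
grip_width: 18.2
grasp_force: 59.1
time_s: 34.93
tool_pos: [473.9, 135.6, 82.8]
eef_rot: [3.141, -0.0, 1.572]
wrist_force: [-0.7, -0.3, -0.8]
grip_width: 18.3
grasp_force: 59.4
time_s: 35.18
tool_pos: [473.9, 135.7, 82.8]
eef_rot: [3.141, -0.0, 1.572]
wrist_force: [-3.0, 0.1, 5.3]
grip_width: 18.1
grasp_force: 59.9
```

The foot is on the recess floor, so I release, retreat up and away, and verify.

```bash
python3 -m inch '[[0,0,-0.001,0,0,0,0.25],[0,0,0,0,0,0,0.32],[0,0,0,0,0,0,0.5],[0,0,0,0,0,0,1],[0,0,0,0,0,0,1],[0,0,0,0,0,0,1],[0,0,0,0,0,0,1],[0,0,0,0,0,0,1]]'
python3 -m inch '[[0,0,0,0,0,0,1],[0,0,-0.05,0,0,0,1],[0,0,-0.12,0,0,0,1],[0,0,-0.12,0,0,0,1],[0,0,-0.12,0,0,0,1],[0,0,-0.12,0,0,0,1],[0,0,-0.08,0,0,0,1],[0,0,-0.02,0,0,0,1]]'
python3 -m inch '[[0.12,0,0,0,0,0,1],[0.12,0,0,0,0,0,1],[0.12,0,0,0,0,0,1],[0.12,0,0,0,0,0,1],[0.12,0,0,0,0,0,1],[0.12,0,0,0,0,0,1],[0.12,0,0,0,0,0,1],[0.06,0,0,0,0,0,1]]'
python3 -m inch '[[0,0,0,0,0,0,1],[0,0,0,0,0,0,1],[0,0,0,0,0,0,1],[0,0,0,0,0,0,1]]'
python3 - <<'E'
from h import *
p,d=read_camera("scene"); cv2.imwrite("pics/s4.png",p[:,:,::-1])
for n in ("top","scene"):
    p,d=read_camera(n); m=camera_model(n); P=cloud(m,d)
    for r,(x,y) in {25:(478,-80.5),20:(476.3,-8.5),15:(474.7,63.4),10:(473,135.4)}.items():
        D=P[(d>0)&(P[...,2]>99)&(P[...,2]<130)&(np.hypot(P[...,0]-x,P[...,1]-y)<34)]
        f=least_squares(lambda c:np.linalg.norm(D-c,axis=1)-r,[x,y,98],loss="soft_l1")
        print(n,2*r,"sphere centre",f.x.round(1),"from socket",(f.x[:2]-[x,y]).round(1),"expect z 98")
E
```

```text
time_s: 35.85
tool_pos: [473.9, 135.6, 82.4]
eef_rot: [-3.142, -0.0, 1.572]
wrist_force: [-0.0, 0.2, 0.5]
grip_width: 85.3
grasp_force: 0.0
time_s: 36.52
tool_pos: [475.6, 135.9, 212.2]
eef_rot: [3.136, -0.001, 1.572]
wrist_force: [-0.1, 0.1, 0.8]
grip_width: 85.2
grasp_force: 0.0
time_s: 37.18
tool_pos: [473.2, 317.7, 207.9]
eef_rot: [-3.141, -0.0, 1.574]
wrist_force: [0.1, 0.6, 0.3]
grip_width: 85.4
grasp_force: 0.0
time_s: 37.52
tool_pos: [473.7, 314.5, 208.4]
eef_rot: [-3.141, 0.001, 1.57]
wrist_force: [1.0, -0.2, 0.8]
grip_width: 85.4
grasp_force: 0.0
top 50 sphere centre [476.3 -79.6  97.9] from socket [-1.7  0.9] expect z 98
top 40 sphere centre [475.8  -9.3  97.8] from socket [-0.5 -0.8] expect z 98
top 30 sphere centre [473.3  63.6  97.7] from socket [-1.4  0.2] expect z 98
top 20 sphere centre [472.8 136.   97.7] from socket [-0.2  0.6] expect z 98
scene 50 sphere centre [475.9 -80.2  97.9] from socket [-2.1  0.3] expect z 98
scene 40 sphere centre [475.4  -9.9  97.7] from socket [-0.9 -1.4] expect z 98
scene 30 sphere centre [473.2  62.5  97.8] from socket [-1.5 -0.9] expect z 98
scene 20 sphere centre [472.7 134.9  97.8] from socket [-0.3 -0.5] expect z 98
```

View pics/s4.png

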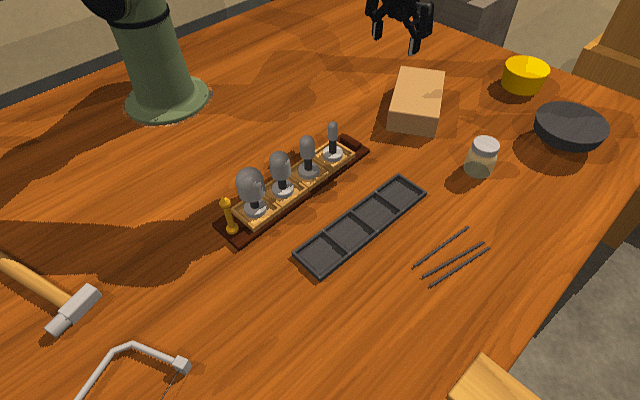

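All four stand upright in order from the post (229,215): 50 at (252,195), 40 (282,177), 30 (308,160) and 20 (333,143). All are seated within about 2 mm, and the gripper is clear.

```bash
python3 -c "
from cell import arm; print(arm.hand_in())"
```

```text
the job is handed in; nothing more can be done
None
```

The job is handed in: all four stakes stand upright in their sockets, widest head by the brass post to narrowest at the far end, each within about 2 mm of its socket centre in the final camera check; the hand-in returned no verdict.

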